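# Clip the drill's control pendant onto its hanger

### The job

Take the drill's cordless control pendant out of its charging cradle and hang it on the post's hanger: push its snap hook down over the straight front bar of the hanger loop until the sprung gate flicks shut behind the bar, pressing gently, for the hanger takes no more than 18 N. Before letting go, give the hook a light tug of about half a kilo upwards so that the closed gate bears on the bar and proves it is caught, then let the pendant down and leave it hanging freely and still. Leave the oil bottle, the chuck key and the workpiece where they are.

Things in the scene. Friction and masses are not known exactly. Their poses are not given: they have to be found in the camera images.
- pendant: Cordless control pendant, 0.15 to 0.35 kg, standing upright: white box 44 (x) by 66 (y) by 82 mm (z) with red and green buttons and a black knob on its +x face, and a steel snap hook 12 mm thick (y) fixed on top, shaped like an upside-down J in its xz plane: spine on the -x side, flat crown with its top at z = 194 mm, nose on the +x side. Origin: centre of the underside, z up.
- hook_grip (a point): Middle of the hook's upper part, at x = -3.5, y = 0, z = 176 mm in the pendant's frame: a good place to grip from above, across the spine's and the nose's flat outer faces, which are upright, 43 mm apart along the pendant's x (x = -25 and +18 mm) and 12 mm wide.
- hook_nose (a point): Lower end of the hook's nose, at x = 14, y = 0, z = 150.5 mm in the pendant's frame. Below it is a free gap, 64 mm high, down to the hook's foot plate on the box (top at z = 86 mm). The bar enters this gap from the +x side until it is under the hook's mouth (x = 0); the hook is then lowered so that the bar goes up between spine and nose, past the gate.
- hook_seat (a point): Point inside the hook where the middle of the bar lies when fully seated under the crown: x = 0, y = 0, z = 180 mm in the pendant's frame.
- gate: The hook's sprung brass gate, a bar 5 mm thick across the hook's mouth. Origin: its hinge pin on the spine, at x = -13.5, z = 154 mm in the pendant's frame; its x points along the gate to the free end, 23 mm away, close to the nose. The bar coming from below swings it up into the hook; from above it holds.
- gate_angle (a joint): Gate angle, rad: 0 shut, 1.1 to 1.4 as the bar squeezes past. Sprung shut: pushing the bar past takes 2 N at first and 4 to 7 N at most (up to 10 N if the bar is off-centre). The bar travels 33 mm from touching the gate to the crown; the gate flicks shut when it is 2 to 6 mm short of the crown. At the crown the force rises steeply; more than 18 N strains the hanger.
- post: Steel post (28 mm tube, 270 mm high, grey foot) with a level triangular hanger loop of 10 mm round bar. Origin: on the bench straight below the middle of the loop's straight front bar, which runs along y, 104 mm long; z up. The post's axis is at x = +115 mm. Where the hanger is clamped on the post is not measured: the middle of the bar is 202 to 242 mm above the bench.
- loop_middle (a point): Point on the bench (not at the loop's height) straight below the middle of the opening of the hanger loop, 45 mm in +x of the post's origin. Free inside the loop behind the front bar: 80 mm in x, 94 mm in y at the bar, narrowing from x = 55 mm to 36 mm at the clamp collar. Nothing else is above or below the front bar.
- cradle: Fixed black charging cradle that the pendant stands in: base 90 by 110 by 8 mm, pocket with inner size 50 (x) by 72 (y) mm and rim 44 mm above the bench; the pendant's underside rests 8 mm above the bench and it lifts straight out. Origin: centre of the underside.
- oil: Bystander: green cutting-oil bottle, 56 mm across, 150 mm tall, standing. Origin: centre of its underside.
- chuck_key: Bystander: T-handled chuck key lying flat, about 120 mm long, 18 mm high. Origin: on the bench below the middle of its shank, x along the shank.
- workpiece: Bystander: drilled aluminium block, 60 by 50 by 22 mm. Origin: centre of its underside.
Things that resemble listed ones, but are neither listed nor needed, are in the scene too. What is shaped like the pendant but pink is not meant.

How it is judged (in metres and radians):
On the way, in this order (a step that is already met when the one before it is completed fails the run):
1. the bar pushes the gate open (value of joint gate_angle above 0.8 rad and contact force between gate and post above 0.5 N), for 0.05 s.
2. the gate has flicked shut, with nothing on it (value of joint gate_angle below 0.08 rad and contact force between gate and post below 0.5 N), for 0.1 s.
3. the tug upwards loads the shut gate against the bar (over 3 N) (value of joint gate_angle below 0.08 rad and contact force between gate and post above 3 N), for 0.02 s.
At the end, for the whole second after the job is handed in: Pendant hangs by its hook's crown on the front bar (seat within 15 mm across, 45 mm along it), 15 mm clear of the bench, within 0.25 rad of upright, released, still (under 0.05 m/s); gate shut (under 0.08 rad) and bearing on nothing; bottle, key and workpiece within 20 mm of their start (value of joint gate_angle below 0.08 rad and contact force between gate and post below 0.3 N and contact force between pendant and post above 1 N and contact force between pendant and the fingers below 0.05 N and height (world z) of pendant above 0.015 m and angle between pendant's own z axis and vertical below 0.25 rad and x of hook_seat in the frame of post between -0.015 and 0.015 m and y of hook_seat in the frame of post between -0.045 and 0.045 m and linear speed of pendant below 0.05 m/s and distance of each of oil, chuck_key, workpiece from where it was at the start of the episode below 0.02 m); the robot touches nothing.
It fails at once if the hanger strained: more than 18 N between pendant (with its hook and gate) and hanger or post (contact force between pendant and post above 18 N).
It fails at once if the oil bottle moved or knocked over (distance of oil from where it was at the start of the episode above 0.02 m or angle between oil's own z axis and vertical above 0.3 rad).
It fails at once if the chuck key or the workpiece moved (distance of any of chuck_key, workpiece from where it was at the start of the episode above 0.02 m).
It also fails if it takes over 72 s, if anything falls off the work surface, if the arm or the gripper's body presses on something with over 40 N, if the wrist force passes 120 N, or if a joint passes its speed limit or range.

### The arm

A 6-joint arm with a two-finger parallel gripper is mounted at the origin on the work surface. World frame = base frame: x ahead of the robot, y to its left, z up, the work surface at z = 0. Lengths are in m, angles in degrees, forces in N, time in s.
With the tool pointing down it reaches from about 0.325 to 0.85 m from the base axis. Payload 4.4 kg.
Tool frame: the origin (TCP) lies at the very end of the fingers, on their centre line; the grasp point (between the pads) lies 19 mm behind it (robot.grasp_offset is the distance from the TCP to the grasp point, in m); x points along the fingers, y is the direction in which the jaws open and shut, and the axes are right-handed (so a half turn about x gives the same grasp; the last joint's range is limited). The gripper opens to 94 mm and grips with 3 to 60 N. Pads are 16 mm wide; open, the fingers measure 119 mm over their backs; the gripper's body (75 mm by 177 mm) begins 78 mm behind the grasp point.
Start: joints at [-82.477, 11.837, 88.321, -0, 79.842, -8.623], TCP at [0.16, -0.552, 0.169] pointing down, gripper open.
Joint ranges: [-156.59, 156.59], [-49.26, 127.26], [12.9, 141.05], [-63.56, 243.56], [4.71, 150.69], [-161.64, 161.64]. Speed limits (degrees/s): [159.86, 159.86, 180, 180, 180, 180].

### API

Orientations are given as a 3x3 rotation matrix whose columns are the frame's x, y, z axes.
In Python, from station import status, cams, workorder, nets, robot gives the robot as it stands.
- The arm moves only by the tool step_arm, never from a script. Its argument "increments" is one flat list of numbers, 6 for each row, row after row: the shift along the tool's x, y, z each as a share of 0.2 m, from -1 to 1, then the turn, a rotation vector about the tool's x, y, z each as a share of 45 degrees, from -1 to 1. A call has 1 to 8 rows; each row is the pose to reach, as a shift and turn from the pose commanded when the call began, along the tool's axes at that moment; what a row does not reach only later rows make up. A row lasts 1/12 s, in which the tool goes at most 41.7 mm and 7.16 degrees, less where a joint would pass 70% of its speed; a pose out of reach is approached as far as the arm can. A call with a number of a shift or a turn outside -1 to 1 is refused whole. A call with a gripper value outside its range is refused whole. "hand" is the opening, from 0 (shut) to 1 (fully open), set as the call begins (left out, the last holds). The fingers move at their own pace and stop on an object; "force" is the grip in N (left out, the last holds). Time passes only in rows, so rows that repeat a pose let the fingers close. It gives the time, the measured TCP pose, the force and the opening at its end, in the units of the state.
- status.state(): the state, without advancing time (a new reading comes with each control period).
- cams.snapshot(name): name is "scene" or "top"; returns (picture, depth): 480x640x3 uint8, blue, green, red; 480x640 float32, m along the optical axis (not along the pixel's ray), 0 where there is no reading.
- cams.camera_info(name): a dict with "fovy" (degrees; the focal length in pixels is half the picture's height over the tangent of half this angle, whatever the lens; pixels are square), "cx", "cy" (the principal point, pixels), "pose" (4x4, takes a point from camera to world coordinates). Camera axes: x right, y down, z forward; pixel columns grow to the right and rows downward; lengths in m; the calibration is good to about 2 mm. A picture is of the moment at which its call begins. camera_info takes no time and is no camera call.
- workorder.close_job(): hands the job in, once; it reports no verdict.
Trained networks look in the newest picture that a camera, given by its name, has taken for a name from the list of things; names that differ only in an ending like _2 or _b are one class to them, and where a whole thing is asked for, a point or a joint stands for the part that bears it (a point fixed in the world has none). Each returns a list of dicts, best first, with "p" (0 to 1); they miss things now and then, are a little off and sometimes report something else, mostly with a low value. They report only what shows in the picture. A call takes as long as a camera call. They do not tell look-alikes from the thing itself.
- nets.spot_in(camera, label): "box" ([centre column, centre row, width, height] in pixels, round what is visible of it).
- nets.trace(camera, label): "region" (480x640 bool, what is visible of it) and "box" ([centre column, centre row, width, height] in pixels, round what is visible of it).
The state is a dict: "clock": time; "joint_positions": joint angles; "qd": joint speeds; "joint_efforts": joint torques, N m; "tool_pos": TCP position; "tool_rot": TCP orientation; "force": force on the tool from outside, world axes, zero at the start; "torque": the same for the moment, N m; "grip_width": finger opening in m.
Only numpy, scipy, OpenCV 4.12 (cv2) and the standard library are available. Lean on these libraries where they do the work, as an engineer would, in place of code of your own. Each camera call takes 0.05 s, during which the arm holds its last target. There are 200 camera calls.

## Working session

There is one attempt and no reset: what is moved stays moved. The work goes in short steps, Python scripts to look and compute and a tool call to move; the robot and the scene stay as the last step left them, time stands still between calls to the robot, and variables do not carry over. Pictures are saved under pics/ and viewed, about 8 in all and at most 12, crops included, and the job is handed in when it is done.

Besides the shell and the picture viewer there is one more tool, called after ">>>" by a JSON object that holds its "api" and its "payload". step_arm: Moves the arm, as the interface text tells. Its arguments: {"type":"object","properties":{"increments":{"type":"array"},"hand":{"type":"number"},"force":{"type":"number"}},"required":["increments"]}

```bash
mkdir -p pics; ls
cat > h.py <<'E'
import numpy as np, cv2
from station import status, cams, workorder, nets, robot
def cloud(name, d):
    i=cams.camera_info(name); f=240/np.tan(np.radians(i["fovy"])/2)
    v,u=np.mgrid[0:480,0:640]
    P=np.stack([(u-i["cx"])/f*d,(v-i["cy"])/f*d,d],-1)
    T=np.array(i["pose"]); W=P@T[:3,:3].T+T[:3,3]; W[d<=0]=np.nan
    return W
def snap(name, save=None):
    im,d=cams.snapshot(name)
    if save: cv2.imwrite("pics/"+save,im)
    return im,cloud(name,d)
E
python3 - <<'E'
from h import *
np.set_printoptions(precision=3,suppress=True)
print(status.state())
for c in("scene","top"):
    im,W=snap(c,c+"0.png"); print(c,cams.camera_info(c))
    for l in("pendant","gate","post","cradle","oil","chuck_key","workpiece"):
        for r in nets.trace(c,l)[:3]:
            m=r["region"]; P=W[m]; P=P[~np.isnan(P[:,0])]
            print(l,round(r["p"],2),np.round(r["box"]),np.percentile(P,[2,50,98],axis=0).round(3).tolist() if len(P) else None)
E
```

```text
pics
{'clock': 0.0, 'joint_positions': array([-82.477,  11.885,  88.402,  -0.002,  79.84 ,  -8.623]), 'qd': array([ 0.021, -0.006,  0.006,  0.059,  0.081, -0.015]), 'joint_efforts': array([ -0.001, -37.088, -28.142,   0.07 ,   0.036,  -0.   ]), 'tool_pos': array([ 0.16 , -0.551,  0.168]), 'tool_rot': array([[-0.   ,  0.278, -0.961],
       [ 0.002, -0.961, -0.278],
       [-1.   , -0.002, -0.   ]]), 'force': array([ 0.636, -0.224,  0.112]), 'torque': array([ 0.023,  0.057, -0.016]), 'grip_width': 0.09417023569322454}
scene {'fovy': 43.747346157936924, 'cx': 327.76296386455664, 'cy': 237.76347947081902, 'pose': array([[ 0.5  ,  0.756, -0.422,  1.068],
       [ 0.866, -0.437,  0.243, -0.256],
       [-0.   , -0.487, -0.873,  1.175],
       [ 0.   ,  0.   ,  0.   ,  1.   ]])}
pendant 0.6 [369. 177.  34.  70.] [[0.448, 0.156, 0.034], [0.481, 0.188, 0.092], [0.504, 0.221, 0.205]]
pendant 0.6 [347. 136.  33.  72.] [[0.215, 0.191, 0.003], [0.346, 0.217, 0.084], [0.371, 0.291, 0.197]]
pendant 0.55 [193. 284.  82. 121.] [[0.451, -0.276, 0.005], [0.576, -0.238, 0.22], [0.615, -0.169, 0.272]]
g
[... 1320 characters left out ...]
 120.] [[0.452, -0.275, 0.007], [0.561, -0.227, 0.22], [0.614, -0.166, 0.27]]
post 0.61 [242. 292.  41.  36.] [[0.45, 0.156, 0.026], [0.475, 0.185, 0.091], [0.504, 0.221, 0.203]]
cradle 0.84 [245. 289.  62.  59.] [[0.428, 0.134, 0.002], [0.473, 0.173, 0.007], [0.523, 0.247, 0.046]]
cradle 0.53 [242. 290.  46.  32.] [[0.451, 0.156, 0.035], [0.475, 0.185, 0.091], [0.504, 0.221, 0.203]]
oil 0.58 [349. 148.  32.  39.] [[0.719, -0.021, 0.008], [0.735, 0.006, 0.1], [0.763, 0.031, 0.15]]
chuck_key 0.67 [341. 317.  52.  68.] [[0.369, -0.032, 0.0], [0.391, 0.014, 0.012], [0.487, 0.051, 0.018]]
workpiece 0.61 [339. 239.  33.  36.] [[0.545, -0.008, -0.002], [0.575, 0.017, 0.021], [0.604, 0.043, 0.025]]
```

View pics/scene0.png

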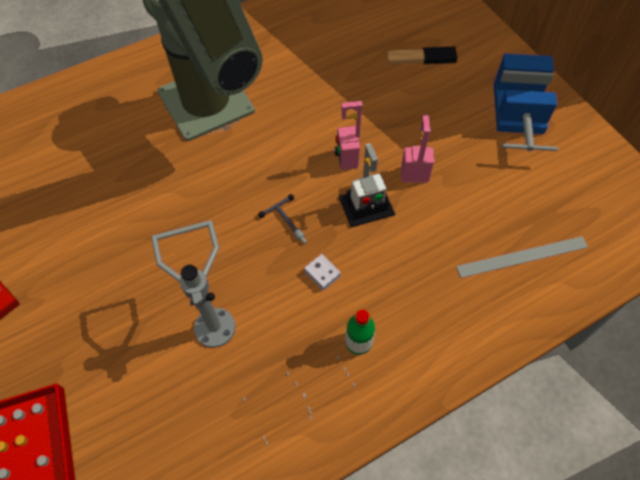

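View pics/top0.png

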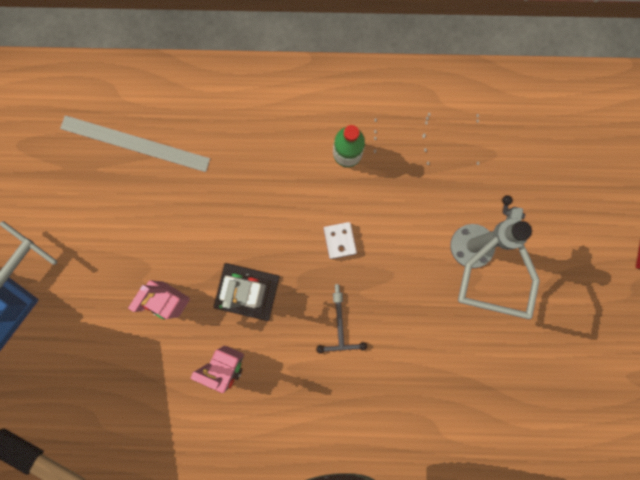

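The white pendant stands in the cradle at about (242,291) in the top view and (369,180) in the scene view. The pink look-alikes are at (155,300) and (220,370) in the top view. The loop's front bar is at about (497,308) in the top view, on the robot's side of the post. Next I fit the poses.

```bash
cat > m.py <<'E'
from h import *
np.set_printoptions(precision=4,suppress=True)
def rect(P):
    c,s,a=cv2.minAreaRect((P[:,:2]*1000).astype(np.float32)); return np.round(c,1),np.round(s,1),round(a,1),len(P)
for c in("top","scene"):
    Ws=[snap(c)[1] for _ in range(4)]; W=np.nanmedian(np.array(Ws),0)
    P=W.reshape(-1,3); P=P[~np.isnan(P[:,0])]
    near=lambda x,y,r:P[np.hypot(P[:,0]-x,P[:,1]-y)<r]
    Q=near(.477,.187,.08)
    for n,lo,hi in(("crown",.192,.215),("hookupper",.15,.215),("boxtop",.082,.096),("rim",.04,.048),("base",.005,.012)):
        q=Q[(Q[:,2]>lo)&(Q[:,2]<hi)]
        if len(q)>4: print(c,n,rect(q),q.mean(0),q[:,2].max())
    L=P[(P[:,2]>.19)&(P[:,2]<.26)&(P[:,0]>.42)&(P[:,0]<.62)&(P[:,1]<-.12)&(P[:,1]>-.34)]
    print(c,"loop",len(L),np.percentile(L,[1,25,50,75,99],axis=0))
    F=L[L[:,0]<.475]; m=F.mean(0); _,_,vt=np.linalg.svd(F-m); print("frontish",len(F),m,vt[0],np.ptp((F-m)@vt[0]))
    T=P[(P[:,2]>.262)&(P[:,0]>.5)&(P[:,0]<.62)&(P[:,1]<-.12)&(P[:,1]>-.34)]; print("posttop",len(T),T.mean(0),rect(T))
    np.save(c+"_L.npy",L); np.save(c+"_Q.npy",Q)
E
python3 m.py
python3 - <<'E'
import cv2,numpy as np
t=cv2.imread("pics/top0.png");s=cv2.imread("pics/scene0.png")
a=[cv2.resize(x,(400,300),interpolation=cv2.INTER_CUBIC) for x in(t[255:330,195:295],t[185:335,430:630],s[135:240,310:450],s[210:360,110:310])]
cv2.imwrite("pics/crops.png",np.vstack([np.hstack(a[:2]),np.hstack(a[2:])]))
E
```

```text
top crown (array([471.7, 191.4]), array([12.2, 42.5]), 77.8, 239) [0.4716 0.1909 0.2002] 0.20261179956097797
top hookupper (array([471.5, 190.4]), array([14.1, 42.7]), 78.2, 322) [0.4708 0.1898 0.1923] 0.20261179956097797
top boxtop (array([474.8, 190.6]), array([65.9, 45.4]), 78.0, 689) [0.4756 0.1839 0.0898] 0.09590847297473759
top rim (array([476.5, 190.5]), array([82.3, 62.8]), 78.0, 256) [0.4715 0.1777 0.0428] 0.04766145191080162
top base (array([475.1, 190.5]), array([109.9,  89.4]), 78.0, 1086) [0.4756 0.1843 0.0068] 0.011466130443734235
top loop 2349 [[ 0.4483 -0.2762  0.2077]
 [ 0.4741 -0.252   0.2194]
 [ 0.534  -0.2266  0.2208]
 [ 0.5672 -0.2017  0.2288]
 [ 0.617  -0.1613  0.2542]]
frontish 597 [ 0.4607 -0.2222  0.22  ] [-0.1168 -0.9932  0.0016] 0.1148669172213688
posttop 340 [ 0.572  -0.2368  0.2686] (array([ 571.9, -237.3]), array([27.7, 28.5]), 0.6, 340)
scene crown (array([470.4, 190.8]), array([12.4, 43.8]), 78.7, 142) [0.4723 0.1894 0.2021] 0.20652200535166104
scene hookupper (array([470.2, 190. ]), array([14.8, 44. ]), 80.9, 267) [0.4729 0.1884 0.1889] 0.20652200535166104
scene boxtop (array([474.4, 189.5]), array([66. , 45.9]), 77.3, 497) [0.4767 0.187  0.0915] 0.09598485200074569
scene rim (array([475.1, 189.6]), array([82.1, 61.3]), 77.0, 222) [0.4862 0.1767 0.0445] 0.047963985560533495
scene base (array([481.3, 179. ]), array([138.1,  92.8]), 63.7, 546) [0.4901 0.1729 0.0092] 0.011892949639562
scene loop 1604 [[ 0.448  -0.2777  0.2086]
 [ 0.476  -0.2555  0.2216]
 [ 0.5415 -0.2362  0.2232]
 [ 0.5836 -0.2073  0.2316]
 [ 0.6166 -0.1633  0.2559]]
frontish 393 [ 0.46   -0.2231  0.222 ] [-0.1188 -0.9929  0.004 ] 0.11480674856467121
posttop 238 [ 0.572  -0.2385  0.2704] (array([ 570.9, -238.4]), array([28.3, 28. ]), 62.4, 238)
```

View pics/crops.png

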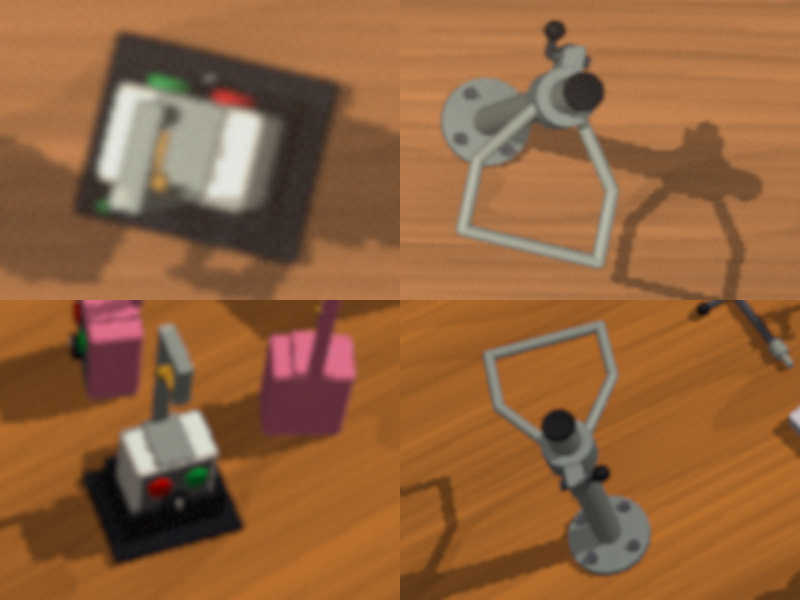

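Run:
```python
from h import *
np.set_printoptions(precision=4,suppress=True)
for c in("top","scene"):
    L=np.load(c+"_L.npy"); A=np.array([.5715,-.2378])
    th=np.radians(-12)
    for it in range(8):
        x=np.array([np.cos(th),np.sin(th)]);y=np.array([-x[1],x[0]])
        u=(L[:,:2]-A)@x; v=(L[:,:2]-A)@y
        m=(abs(u+115)<12 if it<3 else abs(u-u0)<6.5e-3) if False else (abs(u+.115)<(.015 if it<3 else .008))&(abs(v)<.045)
        k=np.polyfit(v[m],u[m],1); th-=np.arctan(k[0]) 
    u0=k[1]
    F=L[m]; e=L[abs(u-u0)<.006]; ve=(e[:,:2]-A)@y
    print(c,np.degrees(th),"u0",u0,m.sum(),"vrange",np.percentile(ve,[1,99]),"z",np.percentile(F[:,2],[5,50,90,98]),"u spread",np.percentile(u[m],[2,98]),"barmid",A+x*u0+y*np.mean(np.percentile(ve,[1,99])))
    # z along the bar (level check)
    print([np.median(F[abs(v[m]-q)<.01,2]).round(4) for q in(-.04,-.02,0,.02,.04)])
```

```text
top -12.050651125941187 u0 -0.11420106621608331 399 vrange [-0.0543  0.056 ] z [0.2176 0.2201 0.2216 0.2222] u spread [-0.1189 -0.1093] barmid [ 0.46   -0.2131]
[np.float64(0.2203), np.float64(0.2203), np.float64(0.2203), np.float64(0.22), np.float64(0.22)]
scene -11.994220218563468 u0 -0.11452840295235533 273 vrange [-0.0559  0.0547] z [0.2178 0.2222 0.2242 0.2253] u spread [-0.1199 -0.111 ] barmid [ 0.4594 -0.2146]
[np.float64(0.2229), np.float64(0.2223), np.float64(0.222), np.float64(0.2222), np.float64(0.222)]
```

```bash
cat > g.py <<'E'
from h import *
from scipy.spatial.transform import Rotation as R
def inc(p,yaw):
    s=status.state(); T=np.array(s["tool_rot"]); a=np.radians(yaw)
    y=np.array([np.cos(a),np.sin(a),0]); x=np.array([0,0,-1.]); D=np.stack([x,y,np.cross(x,y)],1)
    sh=T.T@(np.array(p)-s["tool_pos"])/.2; w=np.degrees(R.from_matrix(T.T@D).as_rotvec())/45
    print("p",np.round(s["tool_pos"],4),"shift",np.round(sh,4),"turn",np.round(w,4),"F",np.round(s["force"],2),"w",round(s["grip_width"],4),"t",s["clock"])
if __name__=="__main__":
    import sys; v=list(map(float,sys.argv[1:])); inc(v[:3],v[3])
E
python3 g.py .471 .191 .35 -12; python3 g.py .25 -.36 .35 -12
```

```text
p [ 0.1599 -0.5523  0.1695] shift [-0.9028 -3.1376 -2.5277] turn [-1.3746  0.      0.    ] F [ 0.31 -0.21  0.11] w 0.094 t 1.2
p [ 0.1599 -0.5523  0.1695] shift [-0.9027 -0.7985 -0.7002] turn [-1.3746  0.      0.    ] F [ 0.31 -0.21  0.11] w 0.094 t 1.2
```

>>> {"api": "step_arm", "payload": {"increments": [-0.4,0,0,0,0,0,-0.9,-0.2,-0.18,-0.3,0,0,-0.9,-0.8,-0.7,-0.7,0,0,-0.9,-0.8,-0.7,-0.7,0,0,-0.9,-0.8,-0.7,-0.7,0,0,-0.9,-0.8,-0.7,-0.7,0,0,-0.9,-0.8,-0.7,-0.7,0,0,-0.9,-0.8,-0.7,-0.7,0,0], "hand": 1}}

```text
clock: 1.87
tool_pos: [0.252, -0.3573, 0.3536]
tool_rot: [[0.004, 0.741, -0.671], [-0.005, -0.671, -0.741], [-1.0, 0.006, 0.001]]
force: [0.1, -0.2, 0.5]
grip_width: 0.0938
```

```bash
python3 g.py .36 -.17 .35 -12
```

```text
p [ 0.252  -0.3573  0.3536] shift [ 0.0155 -0.2281 -1.0568] turn [-0.67    0.0035 -0.0075] F [ 0.09 -0.25  0.52] w 0.0938 t 1.8667
```

>>> {"api": "step_arm", "payload": {"increments": [0,-0.23,-1,-0.67,0,0,0,-0.23,-1,-0.67,0,0,0,-0.23,-1,-0.67,0,0,0,-0.23,-1,-0.67,0,0,0,-0.23,-1,-0.67,0,0,0,-0.23,-1,-0.67,0,0,0,-0.23,-1,-0.67,0,0]}}

```text
clock: 2.45
tool_pos: [0.3513, -0.1797, 0.3493]
tool_rot: [[-0.0, 0.978, -0.207], [-0.001, -0.207, -0.978], [-1.0, -0.0, 0.001]]
force: [0.3, 0.0, 0.1]
grip_width: 0.0939
```

```bash
python3 g.py .42 .01 .33 -12
```

```text
p [ 0.3513 -0.1797  0.3493] shift [ 0.0958  0.14   -0.9991] turn [0.0014 0.001  0.0001] F [0.25 0.02 0.12] w 0.0939 t 2.45
```

>>> {"api": "step_arm", "payload": {"increments": [0.05,0.14,-1,0,0,0,0.1,0.14,-1,0,0,0,0.1,0.14,-1,0,0,0,0.1,0.14,-1,0,0,0,0.1,0.14,-1,0,0,0,0.1,0.14,-1,0,0,0]}}

```text
clock: 2.95
tool_pos: [0.4209, 0.012, 0.328]
tool_rot: [[-0.002, 0.978, -0.207], [0.003, -0.207, -0.978], [-1.0, -0.002, -0.002]]
force: [-0.8, -0.6, -1.0]
grip_width: 0.0938
```

```bash
python3 g.py .4712 .191 .26 -12
```

```text
p [0.4209 0.012  0.328 ] shift [ 0.3416  0.0619 -0.9268] turn [ 0.0016 -0.0027  0.0031] F [-0.84 -0.55 -0.95] w 0.0938 t 2.95
```

>>> {"api": "step_arm", "payload": {"increments": [0.1,0.062,-0.927,0,0,0,0.2,0.062,-0.927,0,0,0,0.34,0.062,-0.927,0,0,0,0.34,0.062,-0.927,0,0,0,0.34,0.062,-0.927,0,0,0,0.34,0.062,-0.927,0,0,0,0.34,0.062,-0.927,0,0,0]}}

```text
clock: 3.53
tool_pos: [0.4716, 0.1856, 0.2595]
tool_rot: [[-0.004, 0.977, -0.212], [-0.002, -0.212, -0.977], [-1.0, -0.003, 0.003]]
force: [-0.2, -0.1, 0.7]
grip_width: 0.094
```

```bash
python3 g.py .4712 .191 .167 -12
python3 - <<'E'
from h import *
im,W=snap("scene"); t,Wt=snap("top")
a=cv2.resize(im[80:260,290:450],(530,600)); b=cv2.resize(t[220:360,180:300],(270,315))
b=cv2.copyMakeBorder(b,0,285,0,0,cv2.BORDER_CONSTANT); cv2.imwrite("pics/a1.png",np.hstack([a,b]))
E
```

```text
p [0.4716 0.1856 0.2595] shift [ 0.4623 -0.006  -0.0274] turn [-0.0054  0.0037  0.0043] F [-0.19 -0.13  0.7 ] w 0.094 t 3.5333
```

View pics/a1.png

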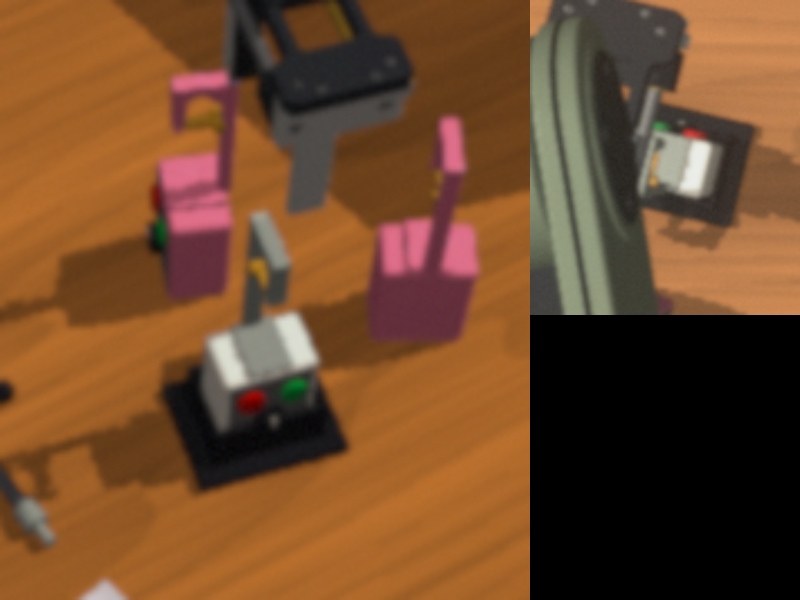

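The close look shows the near finger (about (310,180) in the crop) up behind and above the white hook (about (268,255)), which fits the measured pose. I go down partway, check, then finish the descent.

>>> {"api": "step_arm", "payload": {"increments": [0.1,-0.004,-0.02,0,0,0,0.15,-0.004,-0.02,0,0,0,0.2,-0.004,-0.02,0,0,0,0.2,-0.004,-0.02,0,0,0,0.2,-0.004,-0.02,0,0,0]}}

```text
clock: 4.05
tool_pos: [0.4714, 0.1903, 0.2213]
tool_rot: [[-0.001, 0.977, -0.213], [-0.0, -0.213, -0.977], [-1.0, -0.001, 0.001]]
force: [0.4, 0.3, 0.2]
grip_width: 0.0936
```

```bash
python3 g.py .4712 .191 .167 -12
```

```text
p [0.4714 0.1903 0.2213] shift [ 0.2713 -0.0017 -0.0033] turn [-0.0063  0.0007  0.0009] F [0.36 0.32 0.19] w 0.0936 t 4.05
```

Descend the rest, then close with moderate force.

>>> {"api": "step_arm", "payload": {"increments": [0.06,0,-0.004,0,0,0,0.12,0,-0.004,0,0,0,0.18,0,-0.004,0,0,0,0.24,0,-0.004,0,0,0,0.27,0,-0.004,0,0,0,0.27,0,-0.004,0,0,0,0.27,0,-0.004,0,0,0]}}

```text
clock: 4.63
tool_pos: [0.4713, 0.1921, 0.1667]
tool_rot: [[-0.001, 0.977, -0.211], [-0.0, -0.211, -0.977], [-1.0, -0.001, 0.001]]
force: [0.6, -0.3, -0.2]
grip_width: 0.0939
```

>>> {"api": "step_arm", "payload": {"increments": [0,0,0,0,0,0,0,0,0,0,0,0,0,0,0,0,0,0,0,0,0,0,0,0,0,0,0,0,0,0,0,0,0,0,0,0,0,0,0,0,0,0,0,0,0,0,0,0], "hand": 0, "force": 35}}

```text
clock: 5.3
tool_pos: [0.4718, 0.1921, 0.1675]
tool_rot: [[-0.0, 0.977, -0.211], [0.0, -0.211, -0.977], [-1.0, -0.0, -0.0]]
force: [-0.6, 0.5, -0.1]
grip_width: 0.0438
```

```bash
python3 g.py .4712 .191 .167 -12
```

```text
p [0.4718 0.1921 0.1675] shift [ 0.0023 -0.0017  0.006 ] turn [-0.0045 -0.      0.    ] F [-0.58  0.45 -0.08] w 0.0438 t 5.3
```

>>> {"api": "step_arm", "payload": {"increments": [-0.03,0,0,0,0,0,-0.08,0,0,0,0,0,-0.14,0,0,0,0,0,-0.21,0,0,0,0,0,-0.29,0,0,0,0,0,-0.37,0,0,0,0,0,-0.43,0,0,0,0,0,-0.47,0,0,0,0,0]}}

```text
clock: 5.97
tool_pos: [0.473, 0.1924, 0.2645]
tool_rot: [[0.004, 0.977, -0.211], [0.001, -0.211, -0.977], [-1.0, 0.004, -0.002]]
force: [0.3, -0.2, -0.1]
grip_width: 0.0005
```

```bash
python3 g.py .378 -.197 .26 -12
```

```text
p [0.473  0.1924 0.2645] shift [ 0.0188 -0.0527  2.0033] turn [-0.0045 -0.0023 -0.0049] F [ 0.33 -0.21 -0.07] w 0.0005 t 5.9667
```

Run:
```python
from h import *
im,W=snap("scene"); t,Wt=snap("top")
a=cv2.resize(im[80:260,290:450],(530,600)); b=cv2.resize(t[220:360,180:300],(270,315))
b=cv2.copyMakeBorder(b,0,285,0,0,cv2.BORDER_CONSTANT); cv2.imwrite("pics/a2.png",np.hstack([a,b]))
```

```text
(no output)
```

View pics/a2.png

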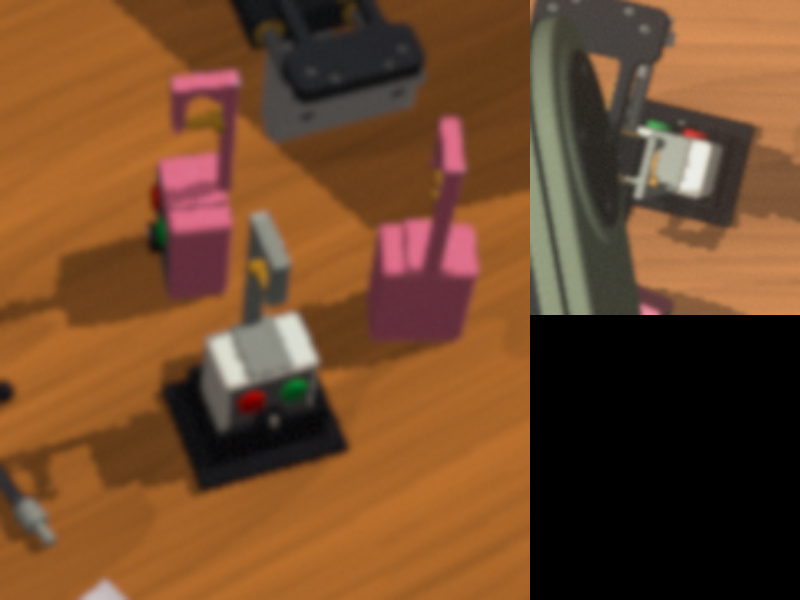

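Run:
```python
from h import *
np.set_printoptions(precision=4,suppress=True)
s=status.state(); p=s["tool_pos"];T=np.array(s["tool_rot"]); print(p,s["grip_width"],robot.grasp_offset,[a for a in dir(robot) if a[0]!='_'])
def proj(c,P):
    i=cams.camera_info(c); f=240/np.tan(np.radians(i["fovy"])/2); M=np.array(i["pose"]); q=M[:3,:3].T@(P-M[:3,3]); return q[:2]/q[2]*f+[i["cx"],i["cy"]]
for n,q in(("tcp",p),("grasp",p-.019*T[:,0]),("body",p-.097*T[:,0]),("crown",np.array([.4715,.191,.202])),("seat",np.array([.4748,.1903,.188]))):
    a=proj("scene",q);b=proj("top",q); print(n,"scene crop",(a-[290,80])*[530/160,600/180],"top crop",(b-[180,220])*2.25+[530,0])
for c in("scene","top"):
    im,W=snap(c); P=W.reshape(-1,3); Q=P[(np.hypot(P[:,0]-p[0],P[:,1]-p[1])<.12)&(P[:,2]>.215)]
    if not len(Q): continue
    l=(Q-p)@T
    for lo,hi in((-.005,.01),(-.02,-.005),(-.05,-.02),(-.08,-.05),(-.12,-.08)):
        m=(l[:,0]>lo)&(l[:,0]<hi); print(c,lo,m.sum(),np.percentile(l[m],[2,98],axis=0).ravel() if m.any() else '')
    C=P[(np.hypot(P[:,0]-.4715,P[:,1]-.191)<.04)&(P[:,2]>.192)&(P[:,2]<.21)]
    if len(C)>5: print("crown",len(C),C.mean(0),cv2.minAreaRect((C[:,:2]*1000).astype(np.float32)))
```

```text
[0.4731 0.1924 0.2639] 0.000700790307902629 0.0188 ['IKError', 'grasp_offset']
tcp scene crop [279.5917 176.5758] top crop [621.581  162.9674]
grasp scene crop [281.7372 155.2162] top crop [616.2005 163.1072]
body scene crop [291.2407  60.6037] top crop [591.0759 163.76  ]
crown scene crop [269.3709 240.9269] top crop [639.4778 165.3288]
seat scene crop [269.8092 259.1196] top crop [643.9235 160.5632]
scene -0.005 0 
scene -0.02 0 
scene -0.05 21 [-0.0498 -0.0117 -0.0007 -0.0407  0.0108  0.011 ]
scene -0.08 81 [-0.0787 -0.0124  0.0065 -0.0507  0.0119  0.0113]
scene -0.12 40 [-0.098  -0.0137  0.0084 -0.0811  0.0117  0.0114]
crown 144 [0.4728 0.1892 0.202 ] ((470.20751953125, 190.51101684570312), (13.215299606323242, 45.878665924072266), 77.62500762939453)
top -0.005 0 
top -0.02 0 
top -0.05 0 
top -0.08 0 
top -0.12 0 
crown 110 [0.4704 0.1879 0.1995] ((471.83160400390625, 191.0714569091797), (12.152373313903809, 41.93435287475586), 77.20970153808594)
```

```bash
cat > f.py <<'E'
from h import *
np.set_printoptions(precision=4,suppress=True)
s=status.state(); p=s["tool_pos"];T=np.array(s["tool_rot"]); print(p,s["grip_width"],s["clock"])
for c in("scene","top"):
    im,W=snap(c); P=W.reshape(-1,3); l=(P-p)@T
    l=l[(abs(l[:,1])<.1)&(abs(l[:,2])<.05)&(l[:,0]<.02)&(l[:,0]>-.13)&(P[:,2]>.215)]
    for a in np.arange(-.13,.02,.01):
        q=l[(l[:,0]>=a)&(l[:,0]<a+.01)]
        if len(q)>2: print(c,round(a,3),len(q),"y",np.percentile(q[:,1],[2,50,98]),"z",np.percentile(q[:,2],[2,50,98]))
E
python3 f.py
```

```text
[0.4716 0.1921 0.2613] 0.0001542601148898055 6.1667
scene -0.1 14 y [-0.0109 -0.0018  0.0115] z [0.0094 0.0105 0.0112]
scene -0.09 31 y [-0.0133  0.0048  0.0115] z [0.0076 0.0102 0.0113]
scene -0.08 21 y [-0.0125 -0.0029  0.0104] z [0.0083 0.0101 0.0112]
scene -0.07 30 y [-0.0113  0.0013  0.0111] z [0.0073 0.0101 0.0111]
scene -0.06 27 y [-0.0136  0.0023  0.0113] z [0.0063 0.0101 0.0113]
scene -0.05 22 y [-0.0123 -0.0036  0.0102] z [-0.0021  0.0103  0.0113]
```

>>> {"api": "step_arm", "payload": {"increments": [0,0,0,0,0,0,0,0,0,0,0,0,0,0,0,0,0,0,0,0,0,0,0,0,0,0,0,0,0,0,0,0,0,0,0,0,0,0,0,0,0,0,0,0,0,0,0,0], "hand": 0.6}}

```text
clock: 6.93
tool_pos: [0.4718, 0.1921, 0.2615]
tool_rot: [[0.0, 0.977, -0.211], [-0.0, -0.211, -0.977], [-1.0, 0.0, 0.0]]
force: [-1.3, 0.0, -0.3]
grip_width: 0.0504
```

>>> {"api": "step_arm", "payload": {"increments": [0,0,0,0,0,0,0,0,0,0,0,0,0,0,0,0,0,0]}}

```text
clock: 7.18
tool_pos: [0.4718, 0.1921, 0.2615]
tool_rot: [[-0.0, 0.977, -0.211], [0.0, -0.211, -0.977], [-1.0, -0.0, -0.0]]
force: [-0.3, -0.9, 0.9]
grip_width: 0.0561
```

```bash
python3 f.py
```

```text
[0.4718 0.1921 0.2615] 0.05613024859201459 7.1833
scene -0.13 10 y [-0.0366 -0.0318 -0.0295] z [0.0062 0.0093 0.0123]
scene -0.12 11 y [-0.0376 -0.0328 -0.0285] z [0.0033 0.0062 0.0094]
scene -0.11 8 y [-0.0335 -0.0307 -0.0291] z [-0.0006  0.0024  0.0045]
scene -0.1 18 y [-0.0403 -0.0322 -0.0294] z [-0.0039  0.0055  0.0119]
scene -0.09 25 y [-0.0422  0.0363  0.0403] z [-0.0052  0.0091  0.0114]
scene -0.08 50 y [-0.0401  0.0377  0.0401] z [-0.0075  0.0055  0.0116]
scene -0.07 54 y [-0.0397  0.0369  0.0412] z [-0.0077  0.0061  0.011 ]
scene -0.06 70 y [-0.0391  0.0358  0.0402] z [-0.0077  0.007   0.0117]
scene -0.05 34 y [-0.0391 -0.0294  0.0375] z [-0.0041  0.0075  0.0107]
scene -0.04 8 y [-0.0336 -0.0308  0.0184] z [-0.0064 -0.0003  0.0098]
```

The camera shows the real fingertips about 40 mm above the reported TCP, so the gripper closed over the top of the crown. I now measure that offset.

```bash
cat > tip.py <<'E'
from h import *
np.set_printoptions(precision=4,suppress=True)
s=status.state(); p=s["tool_pos"];T=np.array(s["tool_rot"]); q=s["joint_positions"]; print(p,q,s["grip_width"])
for c in("scene","top"):
    l=[]
    for _ in range(3):
        im,W=snap(c); P=W.reshape(-1,3); k=(P-p)@T; l.append(k[(abs(k[:,1])<.075)&(abs(k[:,2])<.013)&(k[:,0]<.03)&(k[:,0]>-.09)&(P[:,2]>.212)])
    l=np.vstack(l); 
    for n,m in(("-",l[:,1]<0),("+",l[:,1]>0)):
        if m.sum()>10: print(c,n,m.sum(),"x top",np.sort(l[m,0])[-12:], "y",np.percentile(l[m,1],[5,95]),"z",np.percentile(l[m,2],[3,97]))
E
python3 tip.py
```

```text
[0.4718 0.1921 0.2615] [12.4118  0.4121 90.0778  0.0001 89.5058 24.6121] 0.05664471832802024
scene - 270 x top [-0.0382 -0.0381 -0.0378 -0.0376 -0.0376 -0.0375 -0.0375 -0.0373 -0.0368
 -0.0368 -0.0345 -0.0335] y [-0.0417 -0.0292] z [-0.0042  0.0112]
scene + 461 x top [-0.0457 -0.0452 -0.0447 -0.0445 -0.0445 -0.0441 -0.043  -0.0423 -0.0413
 -0.0365 -0.0355 -0.0341] y [0.0306 0.04  ] z [-0.0079  0.011 ]
```

>>> {"api": "step_arm", "payload": {"increments": [0.04,0,0,0,0,0,0.08,0,0,0,0,0,0.14,0,0,0,0,0,0.2,0,0,0,0,0,0.25,0,0,0,0,0,0.25,0,0,0,0,0,0.25,0,0,0,0,0], "hand": 1}}

```text
clock: 8.17
tool_pos: [0.4709, 0.1919, 0.21]
tool_rot: [[-0.003, 0.977, -0.211], [-0.001, -0.211, -0.977], [-1.0, -0.003, 0.001]]
force: [0.7, -0.3, 0.1]
grip_width: 0.0936
```

>>> {"api": "step_arm", "payload": {"increments": [0.06,0,0,0,0,0,0.12,0,0,0,0,0,0.18,0,0,0,0,0,0.24,0,0,0,0,0,0.3,0,0,0,0,0,0.36,0,0,0,0,0,0.42,0,0,0,0,0,0.42,0,0,0,0,0]}}

```text
clock: 8.83
tool_pos: [0.4692, 0.1915, 0.1239]
tool_rot: [[-0.006, 0.977, -0.211], [-0.001, -0.211, -0.977], [-1.0, -0.006, 0.003]]
force: [0.0, -0.1, -0.5]
grip_width: 0.094
```

>>> {"api": "step_arm", "payload": {"increments": [0,0,0,0,0,0,0,0,0,0,0,0,0,0,0,0,0,0,0,0,0,0,0,0,0,0,0,0,0,0,0,0,0,0,0,0,0,0,0,0,0,0,0,0,0,0,0,0], "hand": 0, "force": 35}}

```text
clock: 9.5
tool_pos: [0.4719, 0.1921, 0.1276]
tool_rot: [[0.0, 0.977, -0.211], [0.0, -0.211, -0.977], [-1.0, 0.0, -0.0]]
force: [0.2, -0.1, -0.5]
grip_width: 0.0438
```

>>> {"api": "step_arm", "payload": {"increments": [0,0,0,0,0,0,0,0,0,0,0,0,0,0,0,0,0,0,0,0,0,0,0,0,0,0,0,0,0,0]}}

```text
clock: 9.92
tool_pos: [0.472, 0.1921, 0.1276]
tool_rot: [[0.0, 0.977, -0.211], [0.0, -0.211, -0.977], [-1.0, 0.0, -0.0]]
force: [0.3, 1.5, 1.1]
grip_width: 0.0427
```

>>> {"api": "step_arm", "payload": {"increments": [-0.03,0,0,0,0,0,-0.08,0,0,0,0,0,-0.14,0,0,0,0,0,-0.21,0,0,0,0,0,-0.29,0,0,0,0,0,-0.37,0,0,0,0,0,-0.43,0,0,0,0,0,-0.46,0,0,0,0,0]}}

```text
clock: 10.58
tool_pos: [0.4731, 0.1924, 0.2224]
tool_rot: [[0.004, 0.977, -0.211], [0.001, -0.211, -0.977], [-1.0, 0.004, -0.002]]
force: [-0.3, 0.3, -2.4]
grip_width: 0.0427
```

```bash
python3 g.py .378 -.197 .22 -12
```

```text
p [0.4731 0.1924 0.2224] shift [ 0.0083 -0.0534  2.0037] turn [-0.0045 -0.0023 -0.005 ] F [-0.29  0.3  -2.39] w 0.0427 t 10.5833
```

>>> {"api": "step_arm", "payload": {"increments": [0,-0.01,0.05,0,0,0,0,-0.03,0.14,0,0,0,0,-0.05,0.26,0,0,0,0,-0.05,0.38,0,0,0,0,-0.05,0.5,0,0,0,0,-0.05,0.62,0,0,0,0,-0.05,0.74,0,0,0,0,-0.05,0.86,0,0,0]}}

```text
clock: 11.25
tool_pos: [0.4239, 0.0247, 0.2183]
tool_rot: [[-0.002, 0.977, -0.211], [-0.0, -0.211, -0.977], [-1.0, -0.002, 0.001]]
force: [0.3, -0.6, -2.6]
grip_width: 0.0429
```

>>> {"api": "step_arm", "payload": {"increments": [0,0,0.12,0,0,0,0,0,0.24,0,0,0,0,0,0.36,0,0,0,0,0,0.48,0,0,0,0,0,0.6,0,0,0,0,0,0.72,0,0,0,0,0,0.84,0,0,0,0,0,0.94,0,0,0]}}

```text
clock: 11.92
tool_pos: [0.384, -0.159, 0.2184]
tool_rot: [[-0.002, 0.977, -0.212], [0.0, -0.212, -0.977], [-1.0, -0.002, 0.0]]
force: [0.5, 0.1, -2.0]
grip_width: 0.0427
```

>>> {"api": "step_arm", "payload": {"increments": [0,0,0.08,0,0,0,0,0,0.14,0,0,0,0,0,0.18,0,0,0,0,0,0.2,0,0,0,0,0,0.2,0,0,0,0,0,0.2,0,0,0]}}

```text
clock: 12.42
tool_pos: [0.3772, -0.1962, 0.2191]
tool_rot: [[-0.001, 0.977, -0.211], [0.001, -0.211, -0.977], [-1.0, -0.001, -0.001]]
force: [0.8, 1.1, -2.5]
grip_width: 0.0428
```

```bash
python3 g.py .378 -.197 .207 -12
python3 - <<'E'
from h import *
im,W=snap("scene"); t,Wt=snap("top"); np.save("Ws.npy",W); np.save("Wt.npy",Wt); cv2.imwrite("pics/s3.png",im)
a=cv2.resize(im[140:320,110:270],(530,600)); b=cv2.resize(t[200:360,380:560],(270,240))
b=cv2.copyMakeBorder(b,0,360,0,0,cv2.BORDER_CONSTANT); cv2.imwrite("pics/a3.png",np.hstack([a,b]))
E
```

```text
p [ 0.3772 -0.1962  0.2191] shift [0.0604 0.0049 0.0031] turn [-0.0046 -0.0011  0.0009] F [ 0.78  1.12 -2.53] w 0.0428 t 12.4167
```

View pics/a3.png

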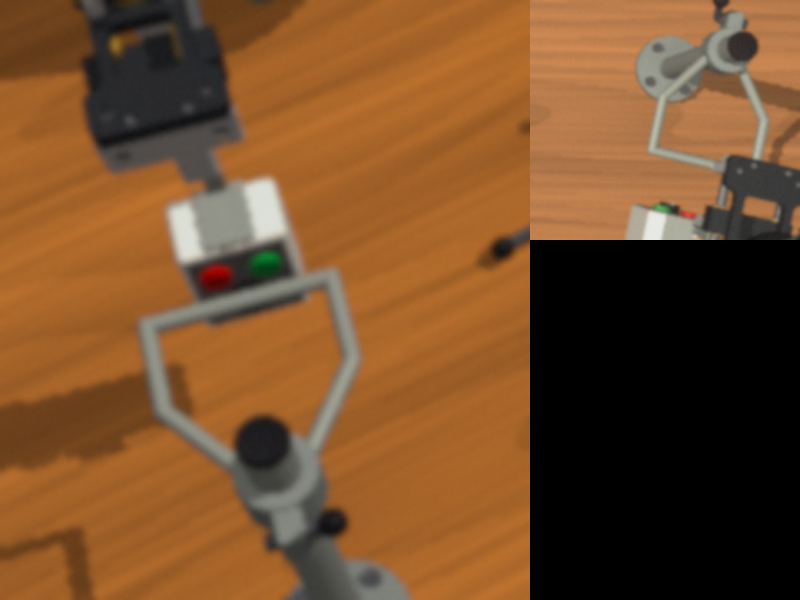

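The pendant hangs upright in the gripper in front of the bar: box at about (235,250) in the crop, bar from (145,325) to (335,275). I check its pose numerically against the bar.

Run:
```python
from h import *
np.set_printoptions(precision=4,suppress=True)
B=np.array([.4597,-.2138]);a=np.radians(-12);x=np.array([np.cos(a),np.sin(a)]);y=np.array([-x[1],x[0]])
for n in("Ws","Wt"):
    P=np.load(n+".npy").reshape(-1,3); P=P[~np.isnan(P[:,0])]
    l=np.c_[(P[:,:2]-B)@x,(P[:,:2]-B)@y,P[:,2]]
    q=l[(abs(l[:,0]+.08)<.06)&(abs(l[:,1])<.06)]
    for lo,hi in((.172,.19),):
        m=q[(q[:,2]>lo)&(q[:,2]<hi)]
        print(n,len(m),"med",np.median(m,0),cv2.minAreaRect((m[:,:2]*1000).astype(np.float32)),"p2/98",np.percentile(m,[2,98],axis=0).ravel())
        A=np.c_[m[:,:2]-m[:,:2].mean(0),np.ones(len(m))]; print("plane",np.linalg.lstsq(A,m[:,2],rcond=None)[0])
```

```text
Ws 732 med [-0.0771 -0.0003  0.1839] ((-79.6822509765625, -1.1767082214355469), (65.97898864746094, 52.15134048461914), 89.87783813476562) p2/98 [-0.1026 -0.0324  0.1735 -0.0595  0.0306  0.1896]
plane [-0.1076 -0.0072  0.1834]
Wt 917 med [-0.0797  0.0111  0.1827] ((-81.94104766845703, 6.320371627807617), (47.069297790527344, 54.173561096191406), 0.1654103845357895) p2/98 [-0.1014 -0.0168  0.1742 -0.0593  0.0327  0.1874]
plane [-0.0222 -0.1203  0.1823]
```

>>> {"api": "step_arm", "payload": {"increments": [0.03,0,0,0,0,0,0.06,0,0,0,0,0,0.06,0.03,0,0,0,0,0.06,0.08,0,0,0,0,0.06,0.14,0,0,0,0,0.06,0.2,0,0,0,0,0.06,0.24,0,0,0,0,0.06,0.25,0,0,0,0]}}

```text
clock: 13.18
tool_pos: [0.4281, -0.2077, 0.2074]
tool_rot: [[0.001, 0.978, -0.211], [-0.0, -0.211, -0.978], [-1.0, 0.001, -0.0]]
force: [0.3, -0.2, -2.2]
grip_width: 0.0431
```

>>> {"api": "step_arm", "payload": {"increments": [0,0.03,0,0,0,0,0,0.07,0,0,0,0,0,0.11,0,0,0,0,0,0.14,0,0,0,0,0,0.155,0,0,0,0,0,0.155,0,0,0,0,0,0.155,0,0,0,0]}}

```text
clock: 13.77
tool_pos: [0.4566, -0.2138, 0.2073]
tool_rot: [[-0.001, 0.977, -0.211], [0.0, -0.211, -0.977], [-1.0, -0.001, -0.0]]
force: [-0.5, 0.4, -3.6]
grip_width: 0.0427
```

```bash
python3 g.py .4563 -.2133 .207 -12
python3 - <<'E'
from h import *
np.set_printoptions(precision=4,suppress=True)
im,W=snap("scene"); t,Wt=snap("top")
B=np.array([.4597,-.2138]);a=np.radians(-12);x=np.array([np.cos(a),np.sin(a)]);y=np.array([-x[1],x[0]])
for n,P in(("s",W),("t",Wt)):
    P=P.reshape(-1,3); P=P[~np.isnan(P[:,0])]; l=np.c_[(P[:,:2]-B)@x,(P[:,:2]-B)@y,P[:,2]]
    for k,lo,hi,r in(("boxtop",.155,.178,.05),("hook",.235,.243,.04)):
        m=l[(abs(l[:,0])<r)&(abs(l[:,1])<.05)&(l[:,2]>lo)&(l[:,2]<hi)]
        if len(m)>5: print(n,k,len(m),np.percentile(m,[2,50,98],axis=0).ravel())
a=cv2.resize(im[150:320,110:270],(530,563)); b=cv2.resize(t[200:330,430:560],(270,270))
b=cv2.copyMakeBorder(b,0,293,0,0,cv2.BORDER_CONSTANT); cv2.imwrite("pics/a4.png",np.hstack([a,b]))
E
```

```text
p [ 0.4566 -0.2138  0.2073] shift [ 0.0017 -0.0019 -0.0024] turn [-0.0044 -0.0001  0.0007] F [-0.46  0.44 -3.6 ] w 0.0427 t 13.7667
s boxtop 845 [-0.0218 -0.0331  0.1558  0.0058 -0.0009  0.1714  0.0251  0.03    0.1773]
t boxtop 672 [-0.021  -0.0175  0.1558 -0.0031  0.0116  0.1703  0.0251  0.0318  0.1753]
t hook 61 [-0.0236 -0.0042  0.2359 -0.0033  0.0024  0.2414  0.0165  0.0073  0.2429]
```

View pics/a4.png

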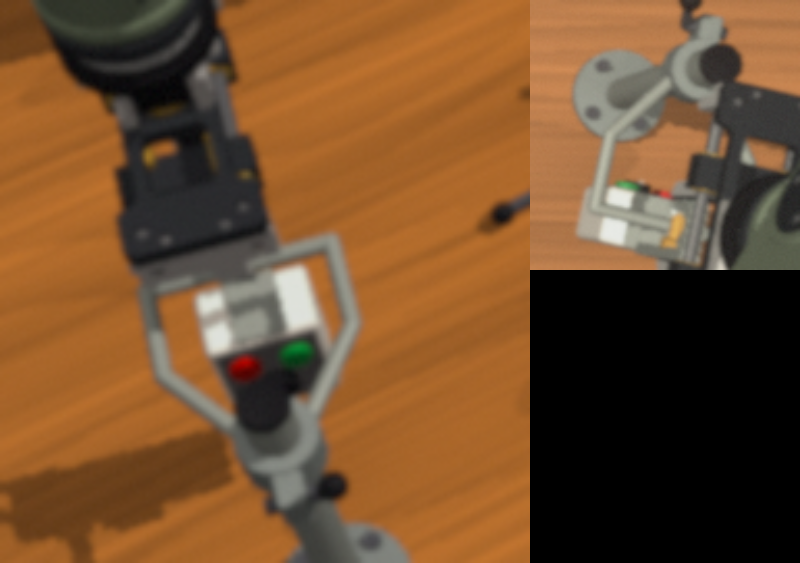

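>>> {"api": "step_arm", "payload": {"increments": [0.02,0,0,0,0,0,0.04,0,0,0,0,0,0.06,0,0,0,0,0,0.07,0,0,0,0,0,0.07,0,0,0,0,0,0.07,0,0,0,0,0]}}

```text
clock: 14.37
tool_pos: [0.4564, -0.2137, 0.1931]
tool_rot: [[-0.001, 0.977, -0.211], [0.0, -0.211, -0.977], [-1.0, -0.001, -0.0]]
force: [-0.0, -0.2, -2.8]
grip_width: 0.0426
```

>>> {"api": "step_arm", "payload": {"increments": [0.01,0,0,0,0,0,0.02,0,0,0,0,0,0.03,0,0,0,0,0,0.04,0,0,0,0,0,0.04,0,0,0,0,0]}}

```text
clock: 14.78
tool_pos: [0.4568, -0.214, 0.1858]
tool_rot: [[0.0, 0.977, -0.211], [-0.0, -0.211, -0.977], [-1.0, 0.0, 0.0]]
force: [-1.3, 0.6, 1.2]
grip_width: 0.0426
```

>>> {"api": "step_arm", "payload": {"increments": [0.01,0,0,0,0,0,0.02,0,0,0,0,0,0.03,0,0,0,0,0,0.03,0,0,0,0,0]}}

```text
clock: 15.12
tool_pos: [0.4559, -0.2139, 0.1791]
tool_rot: [[-0.002, 0.977, -0.211], [0.0, -0.211, -0.977], [-1.0, -0.002, 0.0]]
force: [-3.1, 0.1, 1.8]
grip_width: 0.0424
```

>>> {"api": "step_arm", "payload": {"increments": [0.01,0,0,0,0,0,0.02,0,0,0,0,0,0.03,0,0,0,0,0,0.03,0,0,0,0,0]}}

```text
clock: 15.45
tool_pos: [0.4553, -0.2133, 0.1721]
tool_rot: [[-0.003, 0.977, -0.211], [0.001, -0.211, -0.977], [-1.0, -0.003, -0.001]]
force: [-4.5, 0.2, -0.7]
grip_width: 0.0429
```

>>> {"api": "step_arm", "payload": {"increments": [0.01,0,0,0,0,0,0.02,0,0,0,0,0,0.03,0,0,0,0,0,0.03,0,0,0,0,0]}}

```text
clock: 15.78
tool_pos: [0.4556, -0.2134, 0.1662]
tool_rot: [[-0.003, 0.977, -0.211], [0.001, -0.211, -0.977], [-1.0, -0.003, -0.001]]
force: [-5.4, -0.2, -1.8]
grip_width: 0.0424
```

>>> {"api": "step_arm", "payload": {"increments": [0.007,0,0,0,0,0,0.014,0,0,0,0,0,0.02,0,0,0,0,0,0.02,0,0,0,0,0]}}

```text
clock: 16.12
tool_pos: [0.4558, -0.2135, 0.1625]
tool_rot: [[-0.002, 0.977, -0.211], [0.001, -0.211, -0.977], [-1.0, -0.002, -0.001]]
force: [-4.9, 1.8, -3.0]
grip_width: 0.0429
```

>>> {"api": "step_arm", "payload": {"increments": [0.005,0,0,0,0,0,0.01,0,0,0,0,0,0.01,0,0,0,0,0]}}

```text
clock: 16.37
tool_pos: [0.4556, -0.2133, 0.1603]
tool_rot: [[-0.002, 0.977, -0.211], [0.001, -0.211, -0.977], [-1.0, -0.003, -0.001]]
force: [-6.3, 0.8, -4.1]
grip_width: 0.0428
```

>>> {"api": "step_arm", "payload": {"increments": [0.005,0,0,0,0,0,0.005,0,0,0,0,0,0.005,0,0,0,0,0]}}

```text
clock: 16.62
tool_pos: [0.4584, -0.2145, 0.1611]
tool_rot: [[0.004, 0.977, -0.211], [-0.001, -0.211, -0.977], [-1.0, 0.004, 0.001]]
force: [0.4, -0.5, -3.0]
grip_width: 0.0427
```

>>> {"api": "step_arm", "payload": {"increments": [0.005,0,0,0,0,0,0.005,0,0,0,0,0,0.005,0,0,0,0,0]}}

```text
clock: 16.87
tool_pos: [0.4573, -0.2141, 0.1598]
tool_rot: [[0.001, 0.977, -0.211], [-0.001, -0.211, -0.977], [-1.0, 0.001, 0.0]]
force: [-0.3, -0.7, -2.7]
grip_width: 0.0427
```

The gate has flicked shut: the side force dropped to zero and only the weight remains. Now the tug upwards.

>>> {"api": "step_arm", "payload": {"increments": [0,0,0,0,0,0,-0.01,0,0,0,0,0,-0.02,0,0,0,0,0,-0.03,0,0,0,0,0,-0.04,0,0,0,0,0,-0.05,0,0,0,0,0,-0.05,0,0,0,0,0,-0.05,0,0,0,0,0]}}

```text
clock: 17.53
tool_pos: [0.4568, -0.214, 0.1697]
tool_rot: [[0.0, 0.977, -0.211], [-0.0, -0.211, -0.977], [-1.0, 0.0, 0.0]]
force: [-0.9, -1.4, -2.8]
grip_width: 0.0426
```

>>> {"api": "step_arm", "payload": {"increments": [-0.005,0,0,0,0,0,-0.01,0,0,0,0,0,-0.01,0,0,0,0,0]}}

```text
clock: 17.78
tool_pos: [0.4567, -0.2139, 0.1716]
tool_rot: [[0.0, 0.977, -0.211], [-0.0, -0.211, -0.977], [-1.0, 0.0, 0.0]]
force: [-1.1, -0.4, -2.2]
grip_width: 0.0427
```

>>> {"api": "step_arm", "payload": {"increments": [-0.005,0,0,0,0,0,-0.01,0,0,0,0,0,-0.01,0,0,0,0,0]}}

```text
clock: 18.03
tool_pos: [0.4568, -0.214, 0.1737]
tool_rot: [[0.0, 0.977, -0.211], [-0.0, -0.211, -0.977], [-1.0, 0.0, 0.0]]
force: [0.5, 0.3, -2.2]
grip_width: 0.0432
```

>>> {"api": "step_arm", "payload": {"increments": [-0.005,0,0,0,0,0,-0.005,0,0,0,0,0]}}

```text
clock: 18.2
tool_pos: [0.4567, -0.2139, 0.1746]
tool_rot: [[0.0, 0.977, -0.211], [-0.0, -0.211, -0.977], [-1.0, 0.0, 0.0]]
force: [0.5, -0.4, -2.4]
grip_width: 0.0428
```

>>> {"api": "step_arm", "payload": {"increments": [-0.005,0,0,0,0,0,-0.005,0,0,0,0,0]}}

```text
clock: 18.37
tool_pos: [0.4566, -0.2138, 0.1754]
tool_rot: [[-0.0, 0.977, -0.211], [0.0, -0.211, -0.977], [-1.0, -0.0, -0.0]]
force: [-0.1, -0.2, -3.4]
grip_width: 0.043
```

>>> {"api": "step_arm", "payload": {"increments": [-0.004,0,0,0,0,0,-0.004,0,0,0,0,0]}}

```text
clock: 18.53
tool_pos: [0.4564, -0.2137, 0.1757]
tool_rot: [[-0.001, 0.977, -0.211], [0.0, -0.211, -0.977], [-1.0, -0.001, -0.0]]
force: [0.7, -0.4, -5.7]
grip_width: 0.043
```

>>> {"api": "step_arm", "payload": {"increments": [-0.003,0,0,0,0,0,-0.003,0,0,0,0,0]}}

```text
clock: 18.7
tool_pos: [0.4564, -0.2137, 0.1759]
tool_rot: [[-0.001, 0.977, -0.211], [0.001, -0.211, -0.977], [-1.0, -0.001, -0.0]]
force: [2.2, -0.8, -9.4]
grip_width: 0.0424
```

>>> {"api": "step_arm", "payload": {"increments": [0,0,0,0,0,0,0,0,0,0,0,0]}}

```text
clock: 18.87
tool_pos: [0.4564, -0.2136, 0.176]
tool_rot: [[-0.001, 0.977, -0.211], [0.001, -0.211, -0.977], [-1.0, -0.001, -0.0]]
force: [1.7, -1.1, -11.3]
grip_width: 0.0428
```

The tug holds at about 6 to 9 N net. Now I let it down onto the crown.

>>> {"api": "step_arm", "payload": {"increments": [0.01,0,0,0,0,0,0.025,0,0,0,0,0,0.04,0,0,0,0,0,0.055,0,0,0,0,0,0.07,0,0,0,0,0,0.08,0,0,0,0,0,0.08,0,0,0,0,0,0.08,0,0,0,0,0]}}

```text
clock: 19.53
tool_pos: [0.4565, -0.2138, 0.1607]
tool_rot: [[-0.0, 0.977, -0.211], [0.0, -0.211, -0.977], [-1.0, -0.0, -0.0]]
force: [-0.2, 0.3, -3.2]
grip_width: 0.0428
```

>>> {"api": "step_arm", "payload": {"increments": [0.005,0,0,0,0,0,0.01,0,0,0,0,0,0.01,0,0,0,0,0]}}

```text
clock: 19.78
tool_pos: [0.4566, -0.2138, 0.1587]
tool_rot: [[-0.0, 0.977, -0.211], [0.0, -0.211, -0.977], [-1.0, -0.0, -0.0]]
force: [-0.5, 0.5, -2.5]
grip_width: 0.043
```

>>> {"api": "step_arm", "payload": {"increments": [0.005,0,0,0,0,0,0.005,0,0,0,0,0,0.005,0,0,0,0,0]}}

```text
clock: 20.03
tool_pos: [0.4566, -0.2139, 0.1578]
tool_rot: [[-0.0, 0.977, -0.211], [0.0, -0.211, -0.977], [-1.0, -0.0, -0.0]]
force: [0.2, -0.1, -2.2]
grip_width: 0.0427
```

>>> {"api": "step_arm", "payload": {"increments": [0.005,0,0,0,0,0,0.005,0,0,0,0,0,0.005,0,0,0,0,0]}}

```text
clock: 20.28
tool_pos: [0.4566, -0.2139, 0.1568]
tool_rot: [[-0.0, 0.977, -0.211], [0.0, -0.211, -0.977], [-1.0, -0.0, -0.0]]
force: [-0.7, 0.1, -2.6]
grip_width: 0.0425
```

>>> {"api": "step_arm", "payload": {"increments": [0.003,0,0,0,0,0,0.003,0,0,0,0,0,0.003,0,0,0,0,0]}}

```text
clock: 20.53
tool_pos: [0.4567, -0.2139, 0.1566]
tool_rot: [[0.0, 0.977, -0.211], [-0.0, -0.211, -0.977], [-1.0, 0.0, 0.0]]
force: [-0.6, 1.5, -0.6]
grip_width: 0.0426
```

>>> {"api": "step_arm", "payload": {"increments": [0,0,0,0,0,0,0,0,0,0,0,0,0,0,0,0,0,0,0,0,0,0,0,0,0,0,0,0,0,0,0,0,0,0,0,0], "hand": 0.8}}

```text
clock: 21.03
tool_pos: [0.4568, -0.214, 0.1563]
tool_rot: [[0.0, 0.977, -0.211], [-0.0, -0.211, -0.977], [-1.0, 0.0, 0.0]]
force: [0.7, -0.1, -0.1]
grip_width: 0.0748
```

>>> {"api": "step_arm", "payload": {"increments": [0,0,0,0,0,0,0,0,0,0,0,0,0,0,0,0,0,0,0,0,0,0,0,0]}}

```text
clock: 21.37
tool_pos: [0.4566, -0.2139, 0.1562]
tool_rot: [[-0.0, 0.977, -0.211], [0.0, -0.211, -0.977], [-1.0, -0.0, -0.0]]
force: [-0.6, -0.0, -0.0]
grip_width: 0.0755
```

>>> {"api": "step_arm", "payload": {"increments": [-0.04,0,0,0,0,0,-0.1,0,0,0,0,0,-0.18,0,0,0,0,0,-0.28,0,0,0,0,0,-0.4,0,0,0,0,0,-0.52,0,0,0,0,0,-0.6,0,0,0,0,0,-0.6,0,0,0,0,0]}}

```text
clock: 22.03
tool_pos: [0.4592, -0.2156, 0.2823]
tool_rot: [[0.009, 0.977, -0.211], [-0.006, -0.211, -0.977], [-1.0, 0.01, 0.004]]
force: [-0.6, 0.5, -0.0]
grip_width: 0.0749
```

>>> {"api": "step_arm", "payload": {"increments": [0,-0.1,0,0,0,0,0,-0.25,0,0,0,0,0,-0.25,-0.1,0,0,0,0,-0.25,-0.25,0,0,0,0,-0.25,-0.45,0,0,0,0,-0.25,-0.65,0,0,0,0,-0.25,-0.8,0,0,0,0,-0.25,-0.8,0,0,0]}}

```text
clock: 22.7
tool_pos: [0.4416, -0.0422, 0.2759]
tool_rot: [[0.0, 0.979, -0.205], [0.003, -0.205, -0.979], [-1.0, -0.001, -0.003]]
force: [-0.4, -0.3, 0.1]
grip_width: 0.075
```

```bash
python3 g.py .378 0 .28 -12
python3 - <<'E'
from h import *
np.set_printoptions(precision=4,suppress=True)
B=np.array([.4597,-.2138]);a=np.radians(-12);x=np.array([np.cos(a),np.sin(a)]);y=np.array([-x[1],x[0]])
ims=[]
for c in("scene","top"):
  for k in range(2):
    im,P=snap(c); P=P.reshape(-1,3); P=P[~np.isnan(P[:,0])]; l=np.c_[(P[:,:2]-B)@x,(P[:,:2]-B)@y,P[:,2]]
    for n,lo,hi in(("boxtop",.112,.130),("crown",.228,.245)):
        m=l[(abs(l[:,0])<.05)&(abs(l[:,1])<.05)&(l[:,2]>lo)&(l[:,2]<hi)]
        if len(m)>5: print(c,n,len(m),np.percentile(m,[2,50,98],axis=0).ravel())
  for lab in("oil","chuck_key","workpiece"):
    r=nets.spot_in(c,lab)[:1]; print(c,lab,[np.round(q["box"]) for q in r])
  ims.append(im)
a=cv2.resize(ims[0][180:350,130:290],(530,563)); b=cv2.resize(ims[1][200:330,430:560],(270,270))
b=cv2.copyMakeBorder(b,0,293,0,0,cv2.BORDER_CONSTANT); cv2.imwrite("pics/a5.png",np.hstack([a,b]))
E
```

```text
p [ 0.4416 -0.0422  0.2759] shift [-0.0197 -0.3547 -0.1412] turn [ 0.0037 -0.0033  0.0007] F [-0.39 -0.32  0.15] w 0.075 t 22.7
scene boxtop 634 [-0.0205 -0.0333  0.1146  0.0007  0.0002  0.1217  0.0211  0.029   0.1279]
scene crown 145 [-0.0261 -0.0078  0.2287 -0.0039 -0.002   0.2324  0.0167  0.004   0.2354]
scene boxtop 629 [-0.021  -0.0331  0.1148  0.     -0.0002  0.1218  0.021   0.0294  0.1281]
scene crown 146 [-0.0259 -0.0078  0.2285 -0.0035 -0.0017  0.232   0.0169  0.0041  0.2353]
scene oil [array([359., 331.,  31.,  43.])]
scene chuck_key [array([283., 217.,  45.,  48.])]
scene workpiece [array([323., 273.,  37.,  32.])]
top boxtop 77 [ 0.0161 -0.0147  0.1131  0.0203  0.0003  0.1209  0.0235  0.0195  0.1251]
top crown 57 [ 0.0079 -0.0068  0.2281  0.013  -0.0012  0.2297  0.0177  0.0046  0.2324]
top boxtop 74 [ 0.017  -0.0158  0.1132  0.0205  0.0013  0.121   0.0235  0.0201  0.1243]
top crown 54 [ 0.0084 -0.0062  0.2282  0.013  -0.0007  0.2298  0.0177  0.0052  0.2324]
top oil [array([348., 147.,  30.,  40.])]
top chuck_key [array([340., 319.,  50.,  69.])]
top workpiece [array([337., 240.,  31.,  36.])]
```

View pics/a5.png

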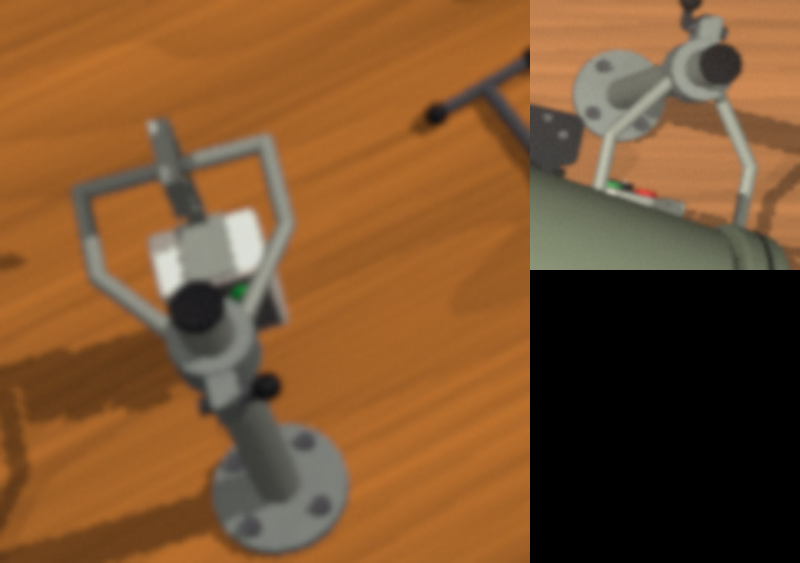

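The pendant hangs upright by its hook on the middle of the bar: hook at about (175,165) in the crop, box below at (205,250). It is steady between frames and the gripper is clear. I let it settle, check once more and hand in.

>>> {"api": "step_arm", "payload": {"increments": [0,0,0,0,0,0,0,0,0,0,0,0,0,0,0,0,0,0,0,0,0,0,0,0,0,0,0,0,0,0,0,0,0,0,0,0,0,0,0,0,0,0,0,0,0,0,0,0]}}

```text
clock: 23.87
tool_pos: [0.4416, -0.0469, 0.2762]
tool_rot: [[0.0, 0.977, -0.211], [0.0, -0.211, -0.977], [-1.0, -0.0, -0.0]]
force: [-0.1, -0.4, 0.8]
grip_width: 0.0752
```

>>> {"api": "step_arm", "payload": {"increments": [0,0,0,0,0,0,0,0,0,0,0,0,0,0,0,0,0,0,0,0,0,0,0,0,0,0,0,0,0,0,0,0,0,0,0,0,0,0,0,0,0,0,0,0,0,0,0,0]}}

```text
clock: 24.53
tool_pos: [0.4416, -0.0469, 0.2762]
tool_rot: [[-0.0, 0.977, -0.211], [-0.0, -0.211, -0.977], [-1.0, -0.0, 0.0]]
force: [0.0, 0.1, -0.6]
grip_width: 0.0754
```

Run:
```python
from h import *
B=np.array([.4597,-.2138]);a=np.radians(-12);x=np.array([np.cos(a),np.sin(a)]);y=np.array([-x[1],x[0]])
for k in range(2):
    im,P=snap("scene"); P=P.reshape(-1,3); P=P[~np.isnan(P[:,0])]; l=np.c_[(P[:,:2]-B)@x,(P[:,:2]-B)@y,P[:,2]]
    for lo,hi in((.112,.130),(.228,.245)):
        m=l[(abs(l[:,0])<.05)&(abs(l[:,1])<.05)&(l[:,2]>lo)&(l[:,2]<hi)]; print(np.median(m,0).round(4))
print(status.state()["force"]); print(workorder.close_job())
```

```text
[ 1.000e-04 -1.000e-04  1.217e-01]
[-0.0034 -0.0019  0.2323]
[-4.000e-04 -1.000e-04  1.218e-01]
[-0.0033 -0.0018  0.232 ]
[ 0.44010784 -0.0648967  -0.41646732]
the job is handed in; nothing more can be done
None
```

The pendant is hanging freely and still by its hook on the hanger's front bar, and I handed the job in at about 25 s; no verdict is reported.

- **First grasp failed:** It closed on air above the hook without touching anything. The cameras showed the real fingertips about 40 mm above the reported tool point. I allowed for that offset and the second grasp held, with the fingers 43 mm apart on the hook.
- **Hooking on:** I lowered the hook over the bar in small steps. Sampled readings put the force at the gate at about 4 to 7 N, including a sideways part of up to about 6 N. The side force then dropped to zero, which I took as the gate flicking shut.
- **Tug:** I aimed for about 5 N upwards. It built to about 9 N net on the last reading, more than the light tug asked for but under the 18 N limit. The closed gate held.
- **Last checks:** The hook sits within about 2 mm of the bar's middle, and the crown height matches a fully seated hook. The box hangs centred below it, and repeat pictures about 2 s apart show no movement. The force on the gripper is near zero. The bottle, key and workpiece show within about 3 pixels of where they started.
- **Not seen directly:** I judged the gate shut from the forces, as I never had a clear view of it.

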